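Find the rocking corner of the levelling board and press its shim flat

ROBOT

A 6-joint arm with a two-finger parallel gripper is mounted at the origin on the work surface. World frame = base frame: x ahead of the robot, y to its left, z up, the work surface at z = 0. Lengths are in m, angles in rad, forces in N, time in s.
With the tool pointing down it reaches from about 0.375 to 0.9 m from the base axis. Payload 3.1 kg.
Tool frame: the origin (TCP) lies on the centre line of the jaws, within the pads' length; the fingertips stand 8 mm ahead of it and the grasp point (between the pads) lies 11 mm behind it; z points along the fingers, y is the line along which they close (so a half turn about z gives the same grasp; the last joint's range is limited). The gripper opens to 85 mm and grips with 20 to 120 N. Pads are 22 mm wide; open, the fingers measure 114 mm over their backs; the gripper's body (76 mm by 85 mm) begins 54 mm behind the grasp point. The pads swing forward as they close: fully open they stand 13 mm farther back than shut.
Start: joints at [1.062, 0.527, 1.433, -0, 1.181, -0.178], TCP at [0.202, 0.591, 0.239] pointing down, gripper open.
Joint ranges: [-3.08, 3.08], [-0.75, 2.2], [0.22, 2.44], [-1.43, 4.57], [0, 2.65], [-2.85, 2.85]. Speed limits (rad/s): [2.79, 2.79, 3.14, 3.14, 3.14, 3.14].

INTERFACE

Orientations are given as a unit quaternion [x, y, z, w].
In Python, from station import * gives the robot as it stands.
- The arm moves only by the tool play_rows, never from a script. Its argument "rows" is a list of rows, each a list of 3 entries, a list of its own where there are three numbers: the turn, a rotation vector about the tool's x, y, z in degrees, then the shift along the tool's x, y, z in mm, then the closure, from 0 (fully open) to 1 (shut). In form: [[[ax, ay, az], [dx, dy, dz], jaw], ...]. A call has 1 to 12 rows; each row shifts and turns the commanded pose from where the row before left it, along the tool's axes as they then stand; what a row does not reach is not made up. A row lasts 1/12 s, in which the tool goes at most 41.7 mm and 7.16 degrees, less where a joint would pass 70% of its speed; a pose out of reach is approached as far as the arm can. A call with a gripper value outside its range is refused whole. The fingers move at their own pace and stop on an object; "grip_force" is the grip in N (left out, the last holds). Time passes only in rows, so rows that do not move let the fingers close. It gives the time, the measured TCP pose, the force, the opening and the grip force at its end, in the units of the state.
- sense(): the state, without advancing time (a new reading comes with each control period).
- snapshot(name): name is "side" or "top"; returns (picture, depth): 420x560x3 uint8, red, green, blue; 420x560 float32, m along the optical axis (not along the pixel's ray), 0 where there is no reading.
- get_calibration(name): a dict with "vfov" (degrees; the focal length in pixels is half the picture's height over the tangent of half this angle, whatever the lens; pixels are square), "cx", "cy" (the principal point, pixels), "xyz" and "attitude" of the camera in the world. Camera axes: x right, y down, z forward; pixel columns grow to the right and rows downward; lengths in m; the calibration is good to about 2 mm. A picture is of the moment at which its call begins. get_calibration takes no time and is no camera call.
- sign_off(): hands the job in; it is judged then, once.
The state is a dict: "t": time; "q": joint angles; "qd": joint speeds; "tau": joint torques, N m; "tcp_pos": TCP position; "tool_rot": TCP orientation; "force": force on the tool from outside, world axes, zero at the start; "ft_torque": the same for the moment, N m; "finger_gap": opening from 0.0 (shut) to 1.0 (fully open); "gripper_force": force on a finger pad.
Only numpy, scipy, OpenCV 4.12 (cv2) and the standard library are available. Lean on these libraries where they do the work, as an engineer would, in place of code of your own. Each camera call takes 0.05 s, during which the arm holds its last target. There are 200 camera calls.

TASK

The levelling board under the mended bowl rocks: one of its four corners gives way when pressed and stays down. Press down on the corners one after another to find it, then press flat the brass shim tab beside that corner, all the way to its stop, so that the board stands level again. Press only that one shim, push with the fingertips without lifting or shifting the board, and leave the other things where they are.

Things in the scene. Friction and masses are not known exactly. Their poses are not given: they have to be found in the camera images.
- base: Grey steel slab, 240 x 320 x 12 mm (x, y, z), fixed to the table. Origin: centre of its underside, on the table; x runs from the robot's side to the far side, y to the left. It carries a brass rocker shim beside each corner of the board, and four round rubber pads (24 mm across, tops 20 mm above the table) under its legs. One pad, not told and not to be seen, gives way.
- board: Plywood board, 170 x 170 x 10 mm, 1 kg, standing loose on four ball-ended legs at its corners; a terracotta bowl (80 mm across, 38 mm tall) is stuck on its middle. Origin: its centre at the level of the leg ends, 20 mm above the table; axes as the base. Top 60 mm, underside 50 mm above the table when level. When one corner sinks the opposite one rises as much.
- corner0 (a point): Where to press the near-left corner: on the board's top above the leg, 68 mm from its middle in x and y, marked by a 20 mm steel disc. A sound corner does not move when pressed; the bad one resists with 4 to 6 N, sinks 6 mm (from 60 to 54 mm above the table) and stays down when let go. 10 to 15 N is a good test press.
- corner1 (a point): Where to press the near-right corner: on the board's top above the leg, 68 mm from its middle in x and y, marked by a 20 mm steel disc. A sound corner does not move when pressed; the bad one resists with 4 to 6 N, sinks 6 mm (from 60 to 54 mm above the table) and stays down when let go. 10 to 15 N is a good test press.
- corner2 (a point): Where to press the far-left corner: on the board's top above the leg, 68 mm from its middle in x and y, marked by a 20 mm steel disc. A sound corner does not move when pressed; the bad one resists with 4 to 6 N, sinks 6 mm (from 60 to 54 mm above the table) and stays down when let go. 10 to 15 N is a good test press.
- corner3 (a point): Where to press the far-right corner: on the board's top above the leg, 68 mm from its middle in x and y, marked by a 20 mm steel disc. A sound corner does not move when pressed; the bad one resists with 4 to 6 N, sinks 6 mm (from 60 to 54 mm above the table) and stays down when let go. 10 to 15 N is a good test press.
- shim0 (a joint): Hinge of the brass rocker shim of the near-left corner (beside corner0): 0 = tab up (start), 0.28 rad = tab flat, its stop. It needs 4 to 6 N at the tab's middle and stays where it is left. Going flat, its inner end rises under the board and lifts that corner level again if it has sunk.
- tab0 (a point): Where to press shim0: middle of the top of its tab, a brass plate 30 mm (x) by 40 mm (y), 5 mm thick, beyond the board's left edge, 50 mm to the near side of the base's middle and 126 mm from it in y. Up, it slopes 0.28 rad, rising away from the board, and this point is 48 mm above the table; flat, 39 mm, and under 2 mm off sideways.
- shim1 (a joint): Hinge of the brass rocker shim of the near-right corner (beside corner1): 0 = tab up (start), 0.28 rad = tab flat, its stop. It needs 4 to 6 N at the tab's middle and stays where it is left. Going flat, its inner end rises under the board and lifts that corner level again if it has sunk.
- tab1 (a point): Where to press shim1: middle of the top of its tab, a brass plate 30 mm (x) by 40 mm (y), 5 mm thick, beyond the board's right edge, 50 mm to the near side of the base's middle and 126 mm from it in y. Up, it slopes 0.28 rad, rising away from the board, and this point is 48 mm above the table; flat, 39 mm, and under 2 mm off sideways.
- shim2 (a joint): Hinge of the brass rocker shim of the far-left corner (beside corner2): 0 = tab up (start), 0.28 rad = tab flat, its stop. It needs 4 to 6 N at the tab's middle and stays where it is left. Going flat, its inner end rises under the board and lifts that corner level again if it has sunk.
- tab2 (a point): Where to press shim2: middle of the top of its tab, a brass plate 30 mm (x) by 40 mm (y), 5 mm thick, beyond the board's left edge, 50 mm to the far side of the base's middle and 126 mm from it in y. Up, it slopes 0.28 rad, rising away from the board, and this point is 48 mm above the table; flat, 39 mm, and under 2 mm off sideways.
- shim3 (a joint): Hinge of the brass rocker shim of the far-right corner (beside corner3): 0 = tab up (start), 0.28 rad = tab flat, its stop. It needs 4 to 6 N at the tab's middle and stays where it is left. Going flat, its inner end rises under the board and lifts that corner level again if it has sunk.
- tab3 (a point): Where to press shim3: middle of the top of its tab, a brass plate 30 mm (x) by 40 mm (y), 5 mm thick, beyond the board's right edge, 50 mm to the far side of the base's middle and 126 mm from it in y. Up, it slopes 0.28 rad, rising away from the board, and this point is 48 mm above the table; flat, 39 mm, and under 2 mm off sideways.
- vial_left: Amber glass vial, 22 mm across, 42 mm tall, standing on the base between the two left tabs. Leave alone. Origin: centre of its underside.
- wax_block: White block of wax, 22 x 30 x 20 mm, on the base between the two right tabs. Leave alone. Origin: centre of its underside.
- sherd_a: Flat terracotta sherd, 72 mm across, 9 mm thick, on the table on the near side of the base. Leave alone. Origin: centre of its underside.
- sherd_b: Flat black sherd, 56 mm across, 8 mm thick, on the table on the near side of the base. Leave alone. Origin: centre of its underside.
- sherd_c: Flat brown sherd, 84 mm across, 10 mm thick, on the table on the far side of the base. Leave alone. Origin: centre of its underside.
- brush: Brush with a wooden handle, 170 mm long, lying on the table to the left. Leave alone. Origin: on its length, at table height.
- mixing_bowl: Blue plastic mixing bowl, 90 mm across, 45 mm tall, on the table to the right. Leave alone. Origin: centre of its underside.
Mind the look-alikes: they are no part of the job. Of the things that look like the board, the smaller one is meant.

How it is judged:
On the way, in this order (a step that is already met when the one before it is completed fails the run):
1. a corner of the board has been pressed and has given way (down by 3 mm or more) (z of any of corner0, corner1, corner2, corner3 in the frame of base below 0.057 m), for 0.1 s.
2. one shim is flat (0.25 rad or more), the other three are still up, and the board is level again (((value of joint shim0 above 0.25 rad and value of joint each of shim1, shim2, shim3 below 0.08 rad) or (value of joint shim1 above 0.25 rad and value of joint each of shim0, shim2, shim3 below 0.08 rad) or (value of joint shim2 above 0.25 rad and value of joint each of shim0, shim1, shim3 below 0.08 rad) or (value of joint shim3 above 0.25 rad and value of joint each of shim0, shim1, shim2 below 0.08 rad)) and z of corner0 in the frame of base between 0.0575 and 0.0625 m and z of corner1 in the frame of base between 0.0575 and 0.0625 m and z of corner2 in the frame of base between 0.0575 and 0.0625 m and z of corner3 in the frame of base between 0.0575 and 0.0625 m), for 0.2 s.
At the end, for the whole second after the job is handed in: Exactly one shim is flat (0.25 rad or more) and the other three are up (under 0.08 rad); all four corners of the board are 57.5 to 62.5 mm above the table (nominal 60 mm), and the board is at rest (all of step 2 and angle between board's own z axis and vertical below 0.03 rad and linear speed of board below 0.02 m/s); the robot touches nothing.
It fails at once if two shims pressed: more than one shim turned by over 0.08 rad (value of joint each of shim1, shim0 above 0.08 rad or value of joint each of shim2, shim0 above 0.08 rad or value of joint each of shim2, shim1 above 0.08 rad or value of joint each of shim3, shim0 above 0.08 rad or value of joint each of shim3, shim1 above 0.08 rad or value of joint each of shim3, shim2 above 0.08 rad).
It fails at once if the board lifted by more than 10 mm (z of board in the frame of base above 0.03 m).
It fails at once if the board shifted by more than 15 mm (distance of board from where it was at the start of the episode above 0.015 m).
It fails at once if a bystander moved by more than 25 mm (distance of any of vial_left, wax_block, sherd_a, sherd_b, sherd_c, brush, mixing_bowl from where it was at the start of the episode above 0.025 m).
It also fails if it takes over 45 s, if anything falls off the work surface, if the arm or the gripper's body presses on something with over 40 N, if the wrist force passes 120 N, or if a joint passes its speed limit or range.

## Working session

There is one attempt and no reset: what is moved stays moved. The work goes in short steps, Python scripts to look and compute and a tool call to move; the robot and the scene stay as the last step left them, time stands still between calls to the robot, and variables do not carry over. Pictures are saved under pics/ and viewed, at most 10 in all, crops included, and the job is handed in when it is done.

Besides the shell and the picture viewer there is one more tool, called after ">>>" by a JSON object that holds its "name" and its "arguments", one argument or row to a line. play_rows: Moves the arm, as the interface text tells. Its arguments: {"type":"object","properties":{"rows":{"type":"array","items":{"type":"array"}},"grip_force":{"type":"number"}},"required":["rows"]}

```bash
mkdir -p pics; cat > h.py <<'E'
from station import *
import numpy as np, cv2
from scipy.spatial.transform import Rotation as R
def cloud(n):
    p,d=snapshot(n); c=get_calibration(n)
    f=210/np.tan(np.radians(c["vfov"])/2)
    v,u=np.mgrid[:420,:560]
    P=np.stack([(u-c["cx"])/f*d,(v-c["cy"])/f*d,d],-1)
    a=np.array(c["attitude"])
    M=(R.from_quat(a) if a.size==4 else R.from_matrix(a) if a.size==9 else R.from_rotvec(a)).as_matrix()
    return p,d,P@M.T+np.array(c["xyz"])
E
python3 - <<'E'
from h import *
for n in("top","side"):
    print(get_calibration(n))
    p,d,W=cloud(n); np.savez(n+"0.npz",p=p,d=d,W=W)
    cv2.imwrite(f"pics/{n}0.png",p[:,:,::-1])
print(sense())
E
```

```text
{'vfov': 43.3316207925207, 'cx': 286.8651703815148, 'cy': 209.86763119345989, 'xyz': array([0.3138799 , 0.00320648, 1.36755673]), 'attitude': array([ 0.71186399, -0.69935608,  0.04975807, -0.0409251 ])}
{'vfov': 43.50325737623441, 'cx': 285.50369414857187, 'cy': 210.73406981654435, 'xyz': array([0.35762175, 0.78681253, 0.96838422]), 'attitude': array([-0.08275672,  0.92962842, -0.35802634,  0.02755835])}
{'t': 0.1, 'q': array([ 1.06250689e+00,  5.28388807e-01,  1.43377746e+00, -4.55774500e-06,
        1.18140987e+00, -1.78513085e-01]), 'qd': array([ 9.08777383e-04, -1.50482834e-03, -4.69471038e-03,  7.54674230e-04,
       -9.66214866e-05, -6.14736817e-04]), 'tau': array([-3.11893073e-04, -4.43306029e+01, -1.78587466e+01, -2.76875053e-04,
        3.93192720e-03,  1.26945648e-05]), 'tcp_pos': array([0.20206286, 0.59076673, 0.23842083]), 'tool_rot': array([ 1.64141091e-01,  9.86436373e-01, -9.34547105e-04, -3.31926387e-04]), 'force': array([ 0.10981873, -0.20573488, -0.26496622]), 'ft_torque': array([ 0.00034289, -0.00067156, -0.0085212 ]), 'gripper_force': 0.0, 'finger_gap': 0.994378195341766}
```

View pics/top0.png

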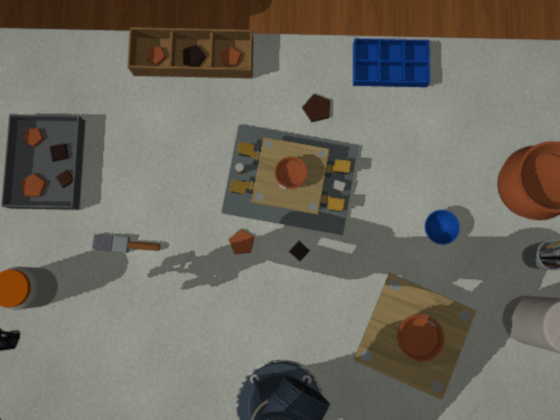

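View pics/side0.png

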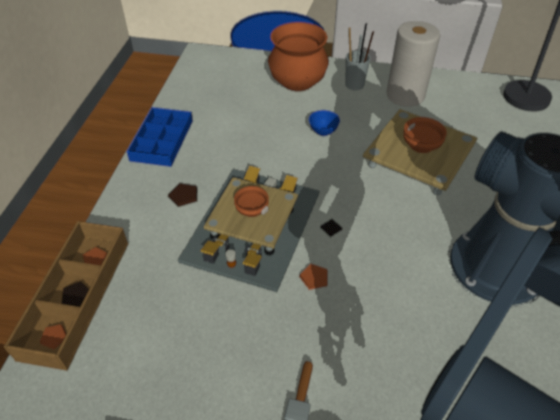

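The small board with its bowl sits on the grey slab at about (290,175) in the top view. The brass tabs are near (246,150), (239,187), (342,166) and (336,204). The larger look-alike board is at (415,335).

```bash
python3 - <<'E'
import numpy as np,cv2
from scipy.optimize import minimize
for n,box in(("top",(110,245,215,370)),("side",(160,300,170,330))):
    z=np.load(n+"0.npz");p,W=z["p"],z["W"]
    a,b,c,d=box
    S=np.zeros(p.shape[:2],bool);S[a:b,c:d]=1
    hsv=cv2.cvtColor(p,cv2.COLOR_RGB2HSV)
    Z=W[:,:,2]
    def rect(m):
        m=cv2.morphologyEx(m.astype(np.uint8),cv2.MORPH_OPEN,np.ones((3,3)))
        k,l,st,ce=cv2.connectedComponentsWithStats(m); i=1+np.argmax(st[1:,4])
        q=W[l==i][:,:2].astype(np.float32)*1000
        r=cv2.minAreaRect(q); return r,np.median(Z[l==i])
    for lo,hi in((.052,.068),(.006,.018)):
        print(n,lo,rect(S&(Z>lo)&(Z<hi)))
    print('table z',np.median(Z[300:,200:300]))
    # tabs: yellow saturated, z .035-.055
    m=S&(hsv[...,1]>150)&(hsv[...,0]>14)&(hsv[...,0]<30)&(Z>.03)&(Z<.056)
    k,l,st,ce=cv2.connectedComponentsWithStats(m.astype(np.uint8))
    for i in range(1,k):
        if st[i,4]>25: print('tab',ce[i].round(),st[i,4],np.r_[W[l==i].mean(0)].round(4))
    g=S&(hsv[...,1]<70)&(hsv[...,2]>110)&(Z>.053)&(Z<.068)
    k,l,st,ce=cv2.connectedComponentsWithStats(g.astype(np.uint8))
    for i in range(1,k):
        if st[i,4]>8: print('disc',ce[i].round(),st[i,4],W[l==i].mean(0).round(4))
E
```

```text
top 0.052 (((572.7764892578125, -17.401832580566406), (170.1697235107422, 171.34722900390625), 80.7329330444336), np.float64(0.05978645671048044))
top 0.006 (((547.228271484375, -13.910293579101562), (320.5650329589844, 189.3906707763672), 80.79051208496094), np.float64(0.012093771006975396))
table z 0.000890880068277311
tab [246. 149.] 176 [0.6387 0.0942 0.0468]
tab [340. 166.] 190 [ 0.5997 -0.1466  0.0472]
tab [239. 186.] 181 [0.5428 0.1097 0.0467]
tab [334. 203.] 192 [ 0.504  -0.1316  0.0473]
disc [268. 144.] 53 [0.6504 0.0378 0.0607]
disc [321. 154.] 51 [ 0.6279 -0.0969  0.0608]
disc [239. 166.] 38 [0.5918 0.1114 0.0554]
disc [258. 196.] 57 [0.5161 0.0598 0.0603]
disc [312. 206.] 56 [ 0.4939 -0.0747  0.0611]
side 0.052 (((571.6337280273438, -13.725852966308594), (178.2582550048828, 171.3350372314453), 80.86917877197266), np.float64(0.05910079485315922))
side 0.006 (((571.8489990234375, -13.564987182617188), (324.226318359375, 242.017578125), 81.06465911865234), np.float64(0.011389334350707325))
table z -0.00029260405776626586
tab [252. 174.] 151 [ 0.6003 -0.141   0.0462]
tab [289. 184.] 151 [ 0.5029 -0.126   0.0458]
tab [223. 237.] 29 [0.6239 0.0596 0.0344]
tab [211. 247.] 165 [0.6386 0.1025 0.0472]
tab [256. 246.] 28 [0.5444 0.0724 0.0343]
tab [252. 259.] 175 [0.5426 0.1181 0.0472]
disc [236. 183.] 43 [ 0.6285 -0.0922  0.0595]
disc [289. 196.] 46 [ 0.4936 -0.0699  0.0599]
disc [213. 222.] 52 [0.6494 0.0421 0.0594]
disc [269. 238.] 50 [0.5153 0.0637 0.0594]
disc [230. 253.] 30 [0.5903 0.1167 0.0544]
```

>>> {"name": "play_rows", "arguments": {
  "rows": [
    [[0,0,-4.8],[0,0,0],1],
    [[0,0,-4.8],[0,0,0],1],
    [[0,0,0],[-20,-24,0],1],
    [[0,0,0],[-20,-24,0],1],
    [[0,0,0],[-20,-24,0],1],
    [[0,0,0],[-20,-24,0],1],
    [[0,0,0],[-20,-24,0],1],
    [[0,0,0],[-20,-24,0],1],
    [[0,0,0],[-20,-24,0],1],
    [[0,0,0],[-20,-24,0],1],
    [[0,0,0],[-20,-24,0],1],
    [[0,0,0],[-20,-24,0],1]
  ]
}}

```text
t: 1.1
tcp_pos: [0.3612, 0.3207, 0.2391]
tool_rot: [0.081, 0.997, -0.0, -0.0]
force: [1.0, 0.2, -1.3]
finger_gap: -0.0
gripper_force: 0.0
```

>>> {"name": "play_rows", "arguments": {
  "rows": [
    [[0,0,0],[-20,-24,0],1],
    [[0,0,0],[-20,-24,0],1],
    [[0,0,0],[-20,-24,0],1],
    [[0,0,0],[-20,-24,0],1],
    [[0,0,0],[-20,-24,0],1],
    [[0,0,0],[-20,-24,0],1],
    [[0,0,0],[-20,-24,0],1],
    [[0,0,0],[-20,-24,0],1],
    [[0,0,0],[-20,-24,0],1],
    [[0,0,0],[-15,-16,0],1],
    [[0,0,0],[0,0,0],1],
    [[0,0,0],[0,0,0],1]
  ]
}}

```text
t: 2.1
tcp_pos: [0.516, 0.0608, 0.2388]
tool_rot: [0.082, 0.997, 0.0, -0.001]
force: [0.2, 1.3, 0.2]
finger_gap: 0.001
gripper_force: 0.0
```

```bash
cat >> h.py <<'E'
C=np.array([.572,-.0165,0]);B=R.from_euler("z",-9.3,degrees=True)
PTS=dict(c0=(-68,68),c1=(-68,-68),c2=(68,68),c3=(68,-68),t0=(-50,126),t1=(-50,-126),t2=(50,126),t3=(50,-126))
def rep():
    s=sense();T=R.from_quat(s["tool_rot"]);p=s["tcp_pos"]
    print("t",s["t"],"tcp",p.round(4),"F",s["force"].round(1),"gap",round(s["finger_gap"],2))
    print("board xy mm",(B.inv().apply(p-C)*1000).round(1),"rot rel board",(B.inv()*T).as_matrix().round(3).tolist())
    for k,(x,y) in PTS.items():
        g=C+B.apply([x/1e3,y/1e3,0]);g[2]=.06 if k[0]=="c" else .048
        print(k,"tool mm, TCP to point:",(T.inv().apply(g-p)*1000).round(1))
E
python3 -c "
from h import *
rep()"
```

```text
t 2.1 tcp [0.516  0.0608 0.2388] F [0.2 1.3 0.2] gap 0.0
board xy mm [-67.7  67.3 238.8] rot rel board [[-1.0, 0.002, -0.001], [0.002, 1.0, 0.0], [0.001, 0.0, -1.0]]
c0 tool mm, TCP to point: [1.000e-01 7.000e-01 1.788e+02]
c1 tool mm, TCP to point: [  -0.3 -135.3  178.8]
c2 tool mm, TCP to point: [-135.9    1.   178.7]
c3 tool mm, TCP to point: [-136.3 -135.   178.6]
t0 tool mm, TCP to point: [-17.8  58.7 190.8]
t1 tool mm, TCP to point: [ -18.4 -193.3  190.8]
t2 tool mm, TCP to point: [-117.8   59.   190.7]
t3 tool mm, TCP to point: [-118.4 -193.   190.7]
```

>>> {"name": "play_rows", "arguments": {
  "rows": [
    [[0,0,0],[0,0,30],1],
    [[0,0,0],[0,0,35],1],
    [[0,0,0],[0,0,35],1],
    [[0,0,0],[0,0,35],1],
    [[0,0,0],[0,0,22],1],
    [[0,0,0],[0,0,3],1],
    [[0,0,0],[0,0,3],1],
    [[0,0,0],[0,0,2],1],
    [[0,0,0],[0,0,2],1],
    [[0,0,0],[0,0,1],1],
    [[0,0,0],[0,0,1],1],
    [[0,0,0],[0,0,0],1]
  ]
}}

```text
t: 3.1
tcp_pos: [0.5164, 0.0617, 0.0711]
tool_rot: [0.081, 0.997, -0.0, 0.001]
force: [1.4, 0.3, 0.1]
finger_gap: -0.001
gripper_force: 0.0
```

>>> {"name": "play_rows", "arguments": {
  "rows": [
    [[0,0,0],[0,0,1],1],
    [[0,0,0],[0,0,1],1],
    [[0,0,0],[0,0,1],1],
    [[0,0,0],[0,0,1],1],
    [[0,0,0],[0,0,0],1]
  ]
}}

```text
t: 3.52
tcp_pos: [0.5161, 0.0617, 0.0675]
tool_rot: [0.081, 0.997, 0.0, 0.0]
force: [-2.3, 0.3, 9.9]
finger_gap: 0.001
gripper_force: 5.4
```

>>> {"name": "play_rows", "arguments": {
  "rows": [
    [[0,0,0],[0,0,0.5],1],
    [[0,0,0],[0,0,0.5],1],
    [[0,0,0],[0,0,0],1]
  ]
}}

```text
t: 3.77
tcp_pos: [0.5161, 0.0617, 0.0673]
tool_rot: [0.081, 0.997, -0.0, 0.001]
force: [-3.8, 0.5, 17.1]
finger_gap: -0.002
gripper_force: 8.7
```

Corner0 holds at 17 N, so it is sound. Next is corner1.

>>> {"name": "play_rows", "arguments": {
  "rows": [
    [[0,0,0],[0,0,-5],1],
    [[0,0,0],[0,0,-10],1],
    [[0,0,0],[0,-25,0],1],
    [[0,0,0],[0,-30,0],1],
    [[0,0,0],[0,-30,0],1],
    [[0,0,0],[0,-30,0],1],
    [[0,0,0],[0,-20,0],1],
    [[0,0,0],[0,0,0],1],
    [[0,0,0],[0,0,8],1],
    [[0,0,0],[0,0,3],1],
    [[0,0,0],[0,0,1],1],
    [[0,0,0],[0,0,0],1]
  ]
}}

```text
t: 4.77
tcp_pos: [0.4937, -0.0704, 0.0679]
tool_rot: [0.08, 0.997, 0.0, -0.001]
force: [-0.4, -0.0, 1.2]
finger_gap: 0.0
gripper_force: 0.0
```

>>> {"name": "play_rows", "arguments": {
  "rows": [
    [[0,0,0],[0,0,1],1],
    [[0,0,0],[0,0,1],1],
    [[0,0,0],[0,0,0.5],1],
    [[0,0,0],[0,0,0],1]
  ]
}}

```text
t: 5.1
tcp_pos: [0.494, -0.0705, 0.0674]
tool_rot: [0.08, 0.997, 0.0, 0.0]
force: [-2.2, -0.3, 14.7]
finger_gap: 0.001
gripper_force: 7.5
```

Corner1 is sound too. Next is corner3.

>>> {"name": "play_rows", "arguments": {
  "rows": [
    [[0,0,0],[0,0,-5],1],
    [[0,0,0],[0,0,-10],1],
    [[0,0,0],[-25,0,0],1],
    [[0,0,0],[-30,0,0],1],
    [[0,0,0],[-30,0,0],1],
    [[0,0,0],[-30,0,0],1],
    [[0,0,0],[-20,0,0],1],
    [[0,0,0],[0,0,0],1],
    [[0,0,0],[0,0,8],1],
    [[0,0,0],[0,0,3],1],
    [[0,0,0],[0,0,1],1],
    [[0,0,0],[0,0,0],1]
  ]
}}

```text
t: 6.1
tcp_pos: [0.6252, -0.0926, 0.0679]
tool_rot: [0.081, 0.997, 0.0, -0.002]
force: [0.7, -0.4, 0.8]
finger_gap: 0.001
gripper_force: 0.0
```

>>> {"name": "play_rows", "arguments": {
  "rows": [
    [[0,0,0],[0,0,1],1],
    [[0,0,0],[0,0,1],1],
    [[0,0,0],[0,0,0.5],1],
    [[0,0,0],[0,0,0],1]
  ]
}}

```text
t: 6.43
tcp_pos: [0.6269, -0.0934, 0.0666]
tool_rot: [0.081, 0.997, -0.0, -0.0]
force: [-2.0, -1.4, 2.2]
finger_gap: 0.002
gripper_force: 1.4
```

>>> {"name": "play_rows", "arguments": {
  "rows": [
    [[0,0,0],[0,0,1],1],
    [[0,0,0],[0,0,1],1],
    [[0,0,0],[0,0,1],1],
    [[0,0,0],[0,0,1],1],
    [[0,0,0],[0,0,1],1],
    [[0,0,0],[0,0,0],1]
  ]
}}

```text
t: 6.93
tcp_pos: [0.6283, -0.0942, 0.062]
tool_rot: [0.081, 0.997, -0.001, 0.001]
force: [-1.7, -3.1, 6.5]
finger_gap: -0.001
gripper_force: 3.1
```

>>> {"name": "play_rows", "arguments": {
  "rows": [
    [[0,0,0],[0,0,0.5],1],
    [[0,0,0],[0,0,0.5],1],
    [[0,0,0],[0,0,0.5],1],
    [[0,0,0],[0,0,0],1],
    [[0,0,0],[0,0,0],1]
  ]
}}

```text
t: 7.35
tcp_pos: [0.6283, -0.0942, 0.0617]
tool_rot: [0.081, 0.997, -0.001, 0.001]
force: [-2.9, -2.9, 12.3]
finger_gap: 0.001
gripper_force: 6.0
```

Corner3 is the bad one: it sank about 6 mm and then reached a stop. I'll lift and move over tab3.

>>> {"name": "play_rows", "arguments": {
  "rows": [
    [[0,0,0],[0,0,-5],1],
    [[0,0,0],[0,0,-15],1],
    [[0,0,0],[0,0,-15],1],
    [[0,0,0],[8,-28,0],1],
    [[0,0,0],[10,-30,0],1],
    [[0,0,0],[0,0,0],1],
    [[0,0,0],[0,0,0],1]
  ]
}}

```text
t: 7.93
tcp_pos: [0.5997, -0.1483, 0.0943]
tool_rot: [0.083, 0.997, 0.001, -0.0]
force: [0.6, 0.4, 0.5]
finger_gap: 0.003
gripper_force: 0.0
```

```bash
python3 - <<'E'
from h import *
rep()
for n in("top","side"):
    p,d,W=cloud(n); cv2.imwrite(f"pics/{n}1.png",p[:,:,::-1])
    z=np.load(n+"0.npz")
    for k,(x,y) in PTS.items():
        g=C+B.apply([x/1e3,y/1e3,0])
        r=lambda Q:np.median(Q[...,2][np.hypot(Q[...,0]-g[0],Q[...,1]-g[1])<.008])*1000
        print(n,k,round(r(z["W"]),1),round(r(W),1))
a=cv2.imread("pics/side1.png")[140:320,150:350]; cv2.imwrite("pics/side1c.png",cv2.resize(a,None,fx=3,fy=3))
E
```

```text
t 7.9333 tcp [ 0.5997 -0.1483  0.0943] F [0.6 0.4 0.5] gap 0.0
board xy mm [  48.7 -125.6   94.3] rot rel board [[-1.0, 0.003, -0.0], [0.003, 1.0, 0.001], [0.0, 0.001, -1.0]]
c0 tool mm, TCP to point: [117.3 193.2  34.6]
c1 tool mm, TCP to point: [116.9  57.2  34.5]
c2 tool mm, TCP to point: [-18.7 193.6  34.6]
c3 tool mm, TCP to point: [-19.1  57.6  34.4]
t0 tool mm, TCP to point: [ 99.5 251.2  46.7]
t1 tool mm, TCP to point: [98.7 -0.8 46.4]
t2 tool mm, TCP to point: [ -0.5 251.6  46.6]
t3 tool mm, TCP to point: [-1.3 -0.4 46.3]
top c0 59.4 nan
top c1 61.4 594.7
top c2 61.3 nan
top c3 60.5 415.9
top t0 48.5 nan
top t1 47.9 519.2
top t2 48.5 nan
top t3 48.8 420.9
side c0 59.1 51.7
side c1 59.7 60.4
side c2 58.9 58.9
side c3 59.5 389.5
side t0 47.2 46.6
side t1 47.6 48.3
side t2 46.6 47.6
side t3 47.9 49.0
  return _methods._mean(a, axis=axis, dtype=dtype,
  ret = ret.dtype.type(ret / rcount)
```

View pics/side1c.png

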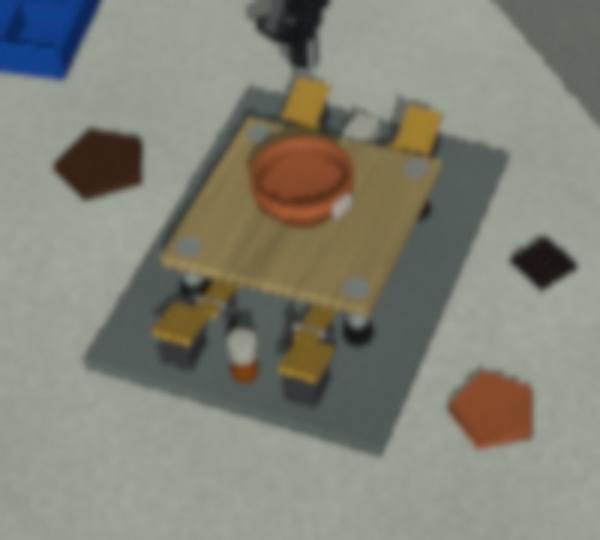

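The gripper stands above tab3 (crop at about (305,100)), and the bystanders are undisturbed. Now I'll press tab3.

>>> {"name": "play_rows", "arguments": {
  "rows": [
    [[0,0,0],[-1,-2,15],1],
    [[0,0,0],[0,0,12],1],
    [[0,0,0],[0,0,5],1],
    [[0,0,0],[0,0,2],1],
    [[0,0,0],[0,0,2],1],
    [[0,0,0],[0,0,2],1],
    [[0,0,0],[0,0,1],1],
    [[0,0,0],[0,0,1],1],
    [[0,0,0],[0,0,1],1],
    [[0,0,0],[0,0,1],1],
    [[0,0,0],[0,0,0],1]
  ]
}}

```text
t: 8.95
tcp_pos: [0.6006, -0.1502, 0.0531]
tool_rot: [0.081, 0.997, -0.0, -0.0]
force: [-3.2, -0.9, 4.0]
finger_gap: -0.001
gripper_force: 2.2
```

>>> {"name": "play_rows", "arguments": {
  "rows": [
    [[0,0,0],[0,0,1],1],
    [[0,0,0],[0,0,1],1],
    [[0,0,0],[0,0,1],1],
    [[0,0,0],[0,0,1],1],
    [[0,0,0],[0,0,1],1],
    [[0,0,0],[0,0,1],1],
    [[0,0,0],[0,0,0.5],1],
    [[0,0,0],[0,0,0],1]
  ]
}}

```text
t: 9.62
tcp_pos: [0.6009, -0.1507, 0.0468]
tool_rot: [0.081, 0.997, -0.001, 0.0]
force: [-2.7, -2.0, 6.4]
finger_gap: 0.0
gripper_force: 3.1
```

>>> {"name": "play_rows", "arguments": {
  "rows": [
    [[0,0,0],[0,0,0.5],1],
    [[0,0,0],[0,0,0.5],1],
    [[0,0,0],[0,0,0.5],1],
    [[0,0,0],[0,0,0.5],1],
    [[0,0,0],[0,0,0],1]
  ]
}}

```text
t: 10.03
tcp_pos: [0.601, -0.1507, 0.0467]
tool_rot: [0.081, 0.997, -0.001, 0.0]
force: [-6.4, -1.4, 16.4]
finger_gap: 0.002
gripper_force: 8.2
```

The tab is at its stop. I'll retract up and clear to check.

>>> {"name": "play_rows", "arguments": {
  "rows": [
    [[0,0,0],[0,0,-4],1],
    [[0,0,0],[0,0,-12],1],
    [[0,0,0],[0,0,-30],1],
    [[0,0,0],[0,0,-35],1],
    [[0,0,0],[0,0,-35],1],
    [[0,0,0],[0,0,-35],1],
    [[0,0,0],[0,-30,-10],1],
    [[0,0,0],[0,-35,0],1],
    [[0,0,0],[0,-35,0],1],
    [[0,0,0],[0,-35,0],1],
    [[0,0,0],[0,-35,0],1],
    [[0,0,0],[0,-35,0],1]
  ]
}}

```text
t: 11.03
tcp_pos: [0.568, -0.3537, 0.2058]
tool_rot: [0.081, 0.997, -0.0, 0.001]
force: [0.2, 0.9, -0.4]
finger_gap: -0.001
gripper_force: 0.0
```

>>> {"name": "play_rows", "arguments": {
  "rows": [
    [[0,0,0],[0,-35,0],1],
    [[0,0,0],[0,-35,0],1],
    [[0,0,0],[0,-30,0],1],
    [[0,0,0],[0,0,0],1],
    [[0,0,0],[0,0,0],1]
  ]
}}

```text
t: 11.45
tcp_pos: [0.5512, -0.4529, 0.2051]
tool_rot: [0.083, 0.997, -0.0, 0.001]
force: [-0.8, 0.4, 0.8]
finger_gap: -0.007
gripper_force: 0.0
```

```bash
python3 - <<'E'
from h import *
s=sense();print(s["t"],s["tcp_pos"],s["force"])
for n in("top","side"):
    p,d,W=cloud(n); cv2.imwrite(f"pics/{n}2.png",p[:,:,::-1])
    z=np.load(n+"0.npz")
    off=np.array([0,-.0025 if n=="top" else .0025,0])
    for k,(x,y) in PTS.items():
        g=C+off+B.apply([x/1e3,y/1e3,0])
        r=lambda Q:np.round(np.nanmedian(Q[...,2][np.hypot(Q[...,0]-g[0],Q[...,1]-g[1])<.009])*1000,1)
        print(n,k,r(z["W"]),r(W))
a=cv2.imread("pics/side2.png")[140:320,150:350]; cv2.imwrite("pics/side2c.png",cv2.resize(a,None,fx=3,fy=3))
E
```

```text
11.45 [ 0.55122047 -0.45288198  0.20508591] [-0.81114294  0.40308185  0.84941584]
top c0 59.5 60.3
top c1 61.3 60.9
top c2 61.0 59.9
top c3 61.2 60.2
top t0 47.5 47.8
top t1 48.4 44.3
top t2 47.9 48.0
top t3 49.8 38.0
side c0 56.9 57.7
side c1 59.6 59.6
side c2 57.9 57.5
side c3 59.6 59.7
side t0 48.0 47.3
side t1 46.2 47.1
side t2 47.3 47.9
side t3 47.5 37.1
```

View pics/side2c.png

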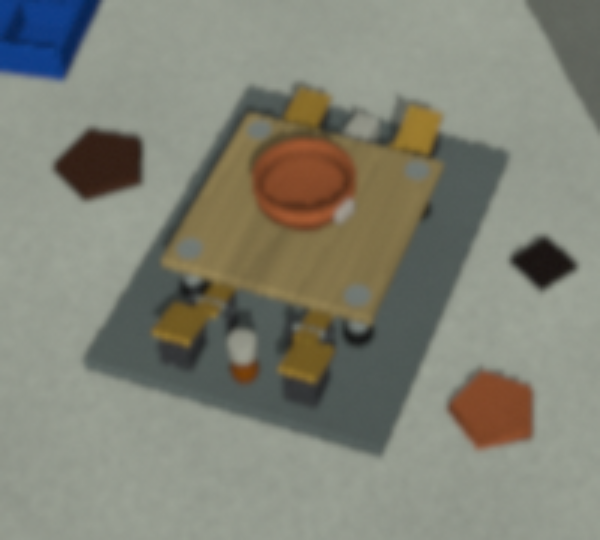

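The crop shows tab3 flat at about (308,105), measured at 38 mm. The board is level, with corners near 60 mm, the other tabs are up and nothing else has moved.

```bash
python3 -c "
from station import *
print(sign_off())"
```

```text
the job is handed in; nothing more can be done
None
```

The far-right corner (corner3) was the one that gave way; I pressed shim3 flat to its stop, the board measures level again at about 60 mm on all four corners, and the job is handed in (no verdict was returned).

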